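# Swing out the key hook and hang the red tag home

## Robot

A 6-joint arm with a two-finger parallel gripper is mounted at the origin on the work surface. World frame = base frame: x ahead of the robot, y to its left, z up, the work surface at z = 0. Lengths are in m, angles in rad, forces in N, time in s.
With the tool pointing down it reaches from about 0.35 to 0.85 m from the base axis. Payload 8.1 kg.
Tool frame: the origin (TCP) lies where the fingers leave the gripper's body, on its centre line; the fingertips stand 84 mm ahead of it and the grasp point (between the pads) lies 65 mm ahead of it (bot.tcp_to_grasp is the distance from the TCP to the grasp point, in m); x points along the fingers, z is the direction in which the jaws open and shut, and the axes are right-handed (so a half turn about x gives the same grasp; the last joint's range is limited). The gripper opens to 93 mm and grips with 3 to 60 N. Pads are 15 mm wide; open, the fingers measure 128 mm over their backs; the gripper's body (75 mm by 188 mm) begins 65 mm behind the grasp point.
Start: joints at [1.192, 0.13, 1.488, -0, 1.523, -0.085], TCP at [0.174, 0.574, 0.303] pointing down, gripper open.
Joint ranges: [-2.96, 2.96], [-0.89, 2.26], [0.02, 2.5], [-1.34, 4.48], [0, 2.73], [-2.66, 2.66]. Speed limits (rad/s): [2.39, 2.39, 2.79, 3.14, 3.14, 3.14].

## Interface

Orientations are given as a unit quaternion [w, x, y, z].
In Python, from station import bot, fingers, kinematics, telemetry, vision, ticket gives the robot as it stands. Calls block until the motion is done:
- bot.goto(position, orientation): joint-space move of the TCP to a pose.
- bot.move_linear(position, rate=0.15, attitude=None): straight line of the TCP; attitude=None keeps the orientation; rate is the mean speed in m/s.
- bot.move_j(angles): joint-space move.
- fingers.command_gripper(opening, force=None): finger opening in m; force is the grip in N (None keeps the last); returns when the fingers have stopped.
- bot.pause(seconds).
- kinematics.inverse_kinematics(position, orientation): joint angles nearest the present ones, or None.
- telemetry.observe(): the state.
- vision.camera(name): name is "scene" or "top" or "wrist"; returns (picture, depth): 480x640x3 uint8, red, green, blue; 480x640 float32, m along the optical axis (not along the pixel's ray), 0 where there is no reading.
- vision.camera_info(name): a dict with "vfov" (degrees; the focal length in pixels is half the picture's height over the tangent of half this angle, whatever the lens; pixels are square), "cx", "cy" (the principal point, pixels), "dist_coeffs" ([k1, k2, p1, p2, k3] as OpenCV has them; the pictures are not rectified), "view" (4x4, takes a point from world to camera coordinates); the wrist camera has in their place "hand_eye" (4x4, takes a point from camera to tool coordinates, whose origin is the TCP and whose axes are the tool frame's). Camera axes: x right, y down, z forward; pixel columns grow to the right and rows downward; lengths in m; the calibration is good to about 2 mm. A picture is of the moment at which its call begins: read the wrist's pose just before it. camera_info takes no time and is no camera call.
A pose or a line that the arm cannot do raises bot.PlanningError and nothing moves.
- ticket.finish_job(): hands the job in, once; it reports no verdict.
Trained networks look in the newest picture that a camera, given by its name, has taken for a name from the list of things; names that differ only in an ending like _2 or _b are one class to them, and where a whole thing is asked for, a point or a joint stands for the part that bears it (a point fixed in the world has none). Each returns a list of dicts, best first, with "score" (0 to 1); they miss things now and then, are a little off and sometimes report something else, mostly with a low value. They report only what shows in the picture. A call takes as long as a camera call. They do not tell look-alikes from the thing itself.
- vision.find_in(camera, target): "point" ([column, row] in pixels, amid what is visible of it).
- vision.cut_out(camera, target): "pixels" (480x640 bool, what is visible of it) and "point" ([column, row] in pixels, amid what is visible of it).
- vision.pinpoint(camera, target): "point" ([column, row] in pixels: a listed point, or the origin of a listed thing).
The state is a dict: "t": time; "joints": joint angles; "dq": joint speeds; "joint_efforts": joint torques, N m; "eef_pos": TCP position; "orientation": TCP orientation; "force": force on the tool from outside, world axes, zero at the start; "moment": the same for the moment, N m; "finger_gap": finger opening in m.
Only numpy, scipy, OpenCV 4.12 (cv2) and the standard library are available. Lean on these libraries where they do the work, as an engineer would, in place of code of your own. Each camera call takes 0.05 s, during which the arm holds its last target. There are 200 camera calls.

## Task

Swing the folded hook on the key stand all the way out to its stop, then take the red tag out of the holder and thread its hole over the hook's tip. Press it home along the hook until you feel it bear on the brass collar, then let it hang there with the hook still fully out. Push gently throughout, and leave the blue tag and everything else on the counter where they are.

Things in the scene. Friction and masses are not known exactly. Their poses are not given: they have to be found in the camera images.
- rack: the fixed key stand: base board 160 x 130 x 18 mm and, on it, an upright wooden post 70 mm (along its x, from x = -60 to +10 mm) by 30 mm (y = -15 to +15 mm), top 226 mm above the counter. Origin at the middle of the underside of the base; z up. The hook is mounted on the post's +y face. It bears the hook; the whole stand with its hook is not to be pushed with more than 30 N
- hook (a joint): angle of the hook about its upright pin, rad: 0 = folded flat along the post's +y face (it points to the stand's +x, its outer 65 mm overhanging the post's edge), growing counter-clockwise from above; hard stop at 1.57, where it points along the stand's +y. Stiff: 0.3 N m (about 3.5 N near the tip) turns it and it stays where left, so a sideways push of a few newtons also folds it back
- hook_pin (a point): point on the hook's pin axis at the height of the rod's centre line; in the stand's frame at (-30, 35, 190) mm. Its x axis points along the hook to the tip, z up; it turns with the hook
- hook_tip (a point): on the rod's centre line near the tip, 105 mm from the pin along the hook's x axis; same axes as hook_pin. The steel rod is 9 mm thick and level; its end goes on 8.5 mm past this point and turns up, the highest point 10.5 mm above the centre line (the rod's top is 4.5 mm above it)
- sleeve: brass sleeve, 13 mm thick, on the rod from 6 to 30 mm from the pin. Origin on the pin; x along the hook to the tip, z up. With it goes the brass collar, a disc clamped beyond it, 32 mm across and 6 mm thick, square to the rod, which does not give way. Where the collar sits differs each time and is not told: its outer face is 36 to 60 mm from the pin. A tag that is home bears flat on that face
- red_tag_hole (a point): centre of the square hole, 22 x 22 mm, through the red tag, a plate 12 mm thick (this x axis), 50 mm wide (y), 110 mm high (z, up), about 0.12 kg, both faces alike. The hole's centre is 82 mm above the lower edge. It can be gripped across its width at hole height, leaving the hole free. Hung at home, this point is 6 mm out from the collar's outer face and 6.5 mm below the rod's centre line
- red_tag: the same red tag, origin at the middle of its lower edge, same axes. It stands in one of the holder's two slots
- blue_tag_hole (a point): the same point of the blue tag, of the same shape, which stands in the other slot and stays there
- holder: fixed dark wooden block 110 mm (its x) x 90 mm (y) x 36 mm high with two slots 14 x 52 mm, 26 mm deep, at x = -30 and +30 mm; the tags stand in them with their thickness along the holder's x. Origin at the middle of its underside
- key_a: bystander: brass key with a small round red tag, lying flat, about 110 mm long
- key_b: bystander: a second such key, lying flat
- magnifier: bystander: round magnifier of 96 mm with a handle, lying flat, 20 mm high
- jar: bystander: amber glass jar, 76 mm across, 75 mm high
- bell: bystander: brass counter bell, 84 mm across, 60 mm high
Mind the look-alikes: they are no part of the job. Of the things like the rack, leave any that is orange; of the rest the larger one is meant.

How it is judged:
By the outcome, as a careful person would: the job done as asked, in the order asked, and still so for the second after the job is handed in, with the robot touching nothing.
It also fails if it takes over 72 s, if anything falls off the work surface, if the arm or the gripper's body presses on something with over 40 N, if the wrist force passes 120 N, or if a joint passes its speed limit or range.

## Working session

There is one attempt and no reset: what is moved stays moved. The work goes in short steps, each a Python script; the robot and the scene stay as the last script left them, time stands still between calls to the robot, and variables do not carry over. Pictures are saved under pics/ and viewed, on a budget of 10 in all, crops included, one or two more only if the job needs it, and the job is handed in when it is done.

```bash
ls; mkdir -p pics
cat > h.py <<'E'
import numpy as np, cv2
from station import bot, fingers, kinematics, telemetry, vision, ticket
from scipy.spatial.transform import Rotation as R
def rot(q): return R.from_quat([q[1],q[2],q[3],q[0]]).as_matrix()
def quat(M):
    q=R.from_matrix(M).as_quat(); return [q[3],q[0],q[1],q[2]]
def K(i):
    f=240/np.tan(np.radians(i["vfov"])/2); return np.array([[f,0,i["cx"]],[0,f,i["cy"]],[0,0,1.]])
def shot(name,save=None):
    s=telemetry.observe(); im,d=vision.camera(name); i=vision.camera_info(name)
    if name=="wrist":
        T=np.eye(4); T[:3,:3]=rot(s["orientation"]); T[:3,3]=s["eef_pos"]; C=T@np.array(i["hand_eye"])
    else: C=np.linalg.inv(np.array(i["view"]))
    if save: cv2.imwrite("pics/"+save,im[:,:,::-1])
    return im,d,C,i
def ray(px,i):
    p=cv2.undistortPoints(np.array(px,float).reshape(-1,1,2),K(i),np.array(i["dist_coeffs"],float)).reshape(-1,2)
    return np.c_[p,np.ones(len(p))]
def at_depth(px,z,C,i): return (ray(px,i)*np.reshape(z,(-1,1)))@C[:3,:3].T+C[:3,3]
def at_height(px,h,C,i):
    r=ray(px,i)@C[:3,:3].T; t=(h-C[2,3])/r[:,2]; return C[:3,3]+r*t[:,None]
def cloud(mask,d,C,i):
    v,u=np.where(mask&(d>0)); return at_depth(np.c_[u,v],d[v,u],C,i)
def proj(P,C,i):
    V=np.linalg.inv(C); return cv2.projectPoints(np.array(P,float).reshape(-1,1,3),cv2.Rodrigues(V[:3,:3])[0],V[:3,3],K(i),np.array(i["dist_coeffs"],float))[0].reshape(-1,2)
E
python3 - <<'E'
from h import *
S={}
for n in("scene","top"):
    im,d,C,i=shot(n,n+"0.png"); print(n,C[:3,3].round(3))
    for t in("rack","hook_pin","hook_tip","red_tag_hole","blue_tag_hole","red_tag","holder","sleeve"):
        r=vision.pinpoint(n,t)
        for x in r[:3]:
            p=x["point"];u,v=int(p[0]),int(p[1]); z=d[min(v,479),min(u,639)]
            print(t,round(x["score"],2),np.round(p,1),at_depth([p],[z],C,i).round(3))
E
```

```text
pics
scene [ 0.962 -0.434  0.814]
rack 0.94 [188.7 281. ] [[ 0.304 -0.227  0.011]]
rack 0.73 [240.3 343.2] [[ 0.517 -0.241  0.017]]
rack 0.58 [310.8 196.3] [[0.298 0.163 0.019]]
hook_pin 0.84 [228.7 268.3] [[ 0.483 -0.208  0.198]]
hook_pin 0.65 [307.2 127.5] [[0.285 0.172 0.222]]
hook_pin 0.43 [173.4 233.3] [[ 0.289 -0.217  0.152]]
hook_tip 0.86 [270.4 297.8] [[ 0.586 -0.196  0.199]]
hook_tip 0.61 [313.  250.6] [[0.431 0.043 0.003]]
hook_tip 0.55 [362.2 219.6] [[0.464 0.182 0.034]]
red_tag_hole 0.71 [375.6 202.6] [[0.494 0.19  0.106]]
blue_tag_hole 0.95 [360.5 221.4] [[0.493 0.141 0.077]]
red_tag 0.56 [374.9 229.8] [[0.509 0.179 0.033]]
holder 0.87 [367.6 242.1] [[0.524 0.135 0.034]]
sleeve 0.6 [374.4 206. ] [[0.483 0.202 0.079]]
sleeve 0.57 [226.2 271.4] [[ 0.506 -0.225  0.224]]
sleeve 0.48 [176. 232.] [[ 0.291 -0.212  0.153]]
top [ 0.418 -0.035  1.192]
rack 0.96 [424.5 250.3] [[ 0.487 -0.209  0.195]]
rack 0.66 [417.9 347.9] [[ 0.297 -0.221  0.022]]
rack 0.58 [225.7 351.4] [[0.297 0.172 0.058]]
hook_pin 0.76 [188.4 383.9] [[0.259 0.208 0.218]]
hook_pin 0.69 [419.9 370. ] [[ 0.269 -0.204  0.146]]
hook_pin 0.57 [423.4 256.7] [[ 0.475 -0.205  0.209]]
hook_tip 0.84 [185.2 324.8] [[0.359 0.219 0.197]]
hook_tip 0.75 [415.9 202.9] [[ 0.573 -0.196  0.197]]
hook_tip 0.62 [408.4 333.5] [[ 0.335 -0.186  0.135]]
red_tag_hole 0.63 [210.4 251.7] [[0.496 0.194 0.103]]
red_tag_hole 0.24 [292.2 281.4] [[0.438 0.04  0.004]]
blue_tag_hole 0.66 [237.9 246.5] [[0.504 0.137 0.119]]
red_tag 0.93 [216.4 256. ] [[0.491 0.193 0.049]]
holder 0.81 [230.5 252.4] [[0.499 0.166 0.035]]
sleeve 0.47 [186.8 386.6] [[0.254 0.21  0.218]]
sleeve 0.42 [420.4 371.8] [[ 0.266 -0.205  0.147]]
```

View pics/scene0.png

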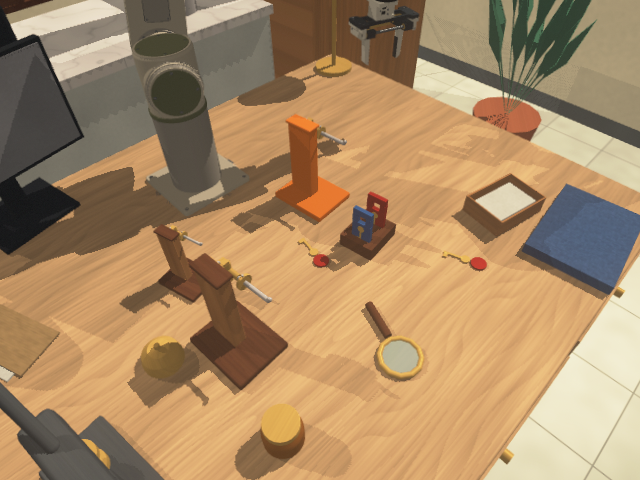

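View pics/top0.png

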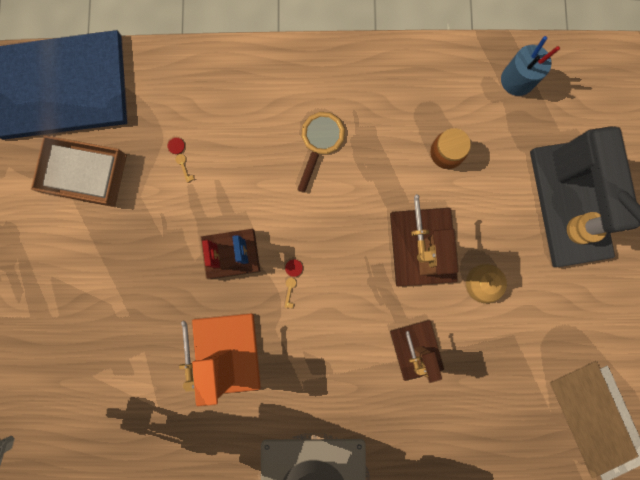

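The scene view shows the target, the large brown stand, at about (240,330), with its hook pointing towards (270,298). The orange and small brown stands are decoys. The holder is at (368,235), with the red tag behind and the blue tag in front. In the top view, the stand base is at (424,247) with its hook pointing up to (417,200), and the red tag is at (209,252).

```bash
cat > fit.py <<'E'
from h import *
im,d,C,i=shot("top")
v,u=np.mgrid[0:480,0:640]; P=at_depth(np.c_[u.ravel(),v.ravel()],d.ravel(),C,i).reshape(480,640,3)
def sel(x0,x1,y0,y1,z0,z1):
    return (P[...,0]>x0)&(P[...,0]<x1)&(P[...,1]>y0)&(P[...,1]<y1)&(P[...,2]>z0)&(P[...,2]<z1)
def rect(m):
    r=cv2.minAreaRect((P[m][:,:2]*1000).astype(np.float32)); return np.round(r[0],1),np.round(r[1],1),round(r[2],2)
print("base",rect(sel(.35,.65,-.33,-.13,.010,.028)))
print("posttop",rect(sel(.35,.60,-.33,-.13,.215,.235)), P[sel(.35,.6,-.33,-.13,.215,.235)].mean(0).round(4))
h=sel(.35,.65,-.30,-.12,.17,.212); q=P[h]; print("rod pts",len(q)); 
print(np.round(q[np.argsort(q[:,0])][::max(1,len(q)//40)],3).tolist())
print("holder",rect(sel(.4,.6,.08,.25,.028,.044)))
red=(im[...,0]>110)&(im[...,1]<70); blue=(im[...,2]>100)&(im[...,0]<90)
for n,c in(("red",red),("blue",blue)):
    m=c&sel(.4,.6,.08,.25,.09,.14); print(n,rect(m),P[m].mean(0).round(4),m.sum())
E
python3 fit.py
```

```text
base (array([ 470.2, -251.8]), array([237.2, 151.6]), 3.38)
posttop (array([ 482.6, -232.2]), array([78.4, 57.1]), 3.05) [ 0.482  -0.2381  0.225 ]
rod pts 543
[[0.447, -0.231, 0.175], [0.454, -0.229, 0.189], [0.46, -0.223, 0.18], [0.465, -0.223, 0.18], [0.468, -0.205, 0.194], [0.47, -0.202, 0.201], [0.473, -0.199, 0.174], [0.476, -0.203, 0.207], [0.48, -0.201, 0.208], [0.486, -0.206, 0.196], [0.488, -0.21, 0.194], [0.49, -0.222, 0.191], [0.492, -0.2, 0.191], [0.494, -0.2, 0.192], [0.496, -0.225, 0.176], [0.499, -0.201, 0.196], [0.5, -0.2, 0.195], [0.503, -0.199, 0.189], [0.505, -0.201, 0.2], [0.508, -0.224, 0.17], [0.511, -0.205, 0.196], [0.513, -0.201, 0.191], [0.516, -0.195, 0.204], [0.517, -0.203, 0.209], [0.518, -0.193, 0.204], [0.519, -0.209, 0.207], [0.52, -0.189, 0.198], [0.521, -0.201, 0.202], [0.524, -0.199, 0.195], [0.528, -0.198, 0.19], [0.533, -0.201, 0.194], [0.538, -0.201, 0.195], [0.542, -0.201, 0.192], [0.548, -0.203, 0.193], [0.551, -0.198, 0.194], [0.556, -0.198, 0.196], [0.56, -0.198, 0.193], [0.566, -0.198, 0.194], [0.57, -0.195, 0.189], [0.575, -0.195, 0.192], [0.58, -0.2, 0.196], [0.583, -0.198, 0.198]]
holder (array([496.5, 170.2]), array([ 90.5, 111.5]), 8.04)
red (array([492.8, 199.6]), array([49.2, 11.4]), 7.98) [0.4926 0.1995 0.1196] 149
blue (array([501.4, 140.5]), array([47.2,  9.9]), 7.54) [0.5018 0.14   0.1199] 112
```

```bash
cat >> h.py <<'E'
def down(a):  # tool down, jaw axis at world yaw a (rad)
    x=np.array([0,0,-1.]); z=np.array([np.cos(a),np.sin(a),0]); return quat(np.c_[x,np.cross(z,x),z])
YAW=np.radians(3.2); PIN=np.array([.473,-.2035,.190])
def hk(th,r,off,z): # point in hook frame at hook angle th -> world
    a=th+YAW; return PIN+np.array([np.cos(a)*r-np.sin(a)*off,np.sin(a)*r+np.cos(a)*off,z])
E
cat > swing.py <<'E'
from h import *
rr=np.radians; fz=.072
o=telemetry.observe(); print(o["t"],rot(o["orientation"]).round(2).tolist())
for s in(90,-90):
    for th in(0,45,90):
        print(s,th,np.round(kinematics.inverse_kinematics(hk(rr(th),.092,-.03,fz),down(rr(th+s)+YAW)),2))
E
python3 swing.py
```

```text
0.95 [[0.0, -0.96, 0.29], [0.0, 0.29, 0.96], [-1.0, -0.0, 0.0]]
90 0 [-0.47  0.18  1.51 -0.    1.45 -2.09]Traceback (most recent call last):
  File "swing.py", line 6, in <module>
    print(s,th,np.round(kinematics.inverse_kinematics(hk(rr(th),.092,-.03,fz),down(rr(th+s)+YAW)),2))
               ~~~~~~~~^^^^^^^^^^^^^^^^^^^^^^^^^^^^^^^^^^^^^^^^^^^^^^^^^^^^^^^^^^^^^^^^^^^^^^^^^^^^^
    return _wrapfunc(a, 'round', decimals=decimals, out=out)
    return _wrapit(obj, method, *args, **kwds)
    result = getattr(arr, method)(*args, **kwds)
TypeError: unsupported operand type(s) for *: 'NoneType' and 'float'
```

```bash
cat > swing.py <<'E'
from h import *
rr=np.radians; fz=.072; R0=.092
def at(th,off,z=fz): return hk(rr(th),R0,off,z), down(rr(th-90)+YAW)
fingers.command_gripper(0.0,10)
p=telemetry.observe()["eef_pos"]; bot.move_linear([p[0],p[1],.40],rate=.25)
bot.goto(*at(0,-.032,.16)); 
p,q=at(0,-.032); bot.move_linear(p,rate=.15)
f0=np.array(telemetry.observe()["force"]); print("f0",f0.round(2))
def step(th,off,rate):
    p,q=at(th,off); bot.move_linear(p,rate=rate,attitude=q); o=telemetry.observe(); f=np.array(o["force"])-f0
    a=rr(th)+YAW; ft=-f@np.array([-np.sin(a),np.cos(a),0]); print(th,round(o["t"],1),f.round(1),"tang",round(ft,2)); return ft
step(0,-.0225,.05)
th=0
for th in range(9,82,9):
    if step(th,-.0222,.06)>12: break
else:
    for th in np.arange(82,97,1):
        if step(th,-.0222,.02)>6.5: break
E
python3 swing.py
```

```text
f0 [-0.3  -0.03  0.61]
0 7.2 [-0.4  0.8 -0.3] tang -0.82
9 7.6 [-0.  -0.3 -0.7] tang 0.28
18 8.0 [ 0.5  0.4 -1.3] tang -0.17
27 8.4 [ 0.4 -0.2 -0. ] tang 0.37
36 8.8 [-0.1  0.2 -0.4] tang -0.28
45 9.2 [ 0.2 -0.3 -0.1] tang 0.36
54 9.6 [ 0.9  0.3 -0.2] tang 0.57
63 10.0 [ 0.3  1.2 -0.2] tang -0.19
72 10.4 [ 0.7  0.1 -0.7] tang 0.62
81 10.8 [ 0.4  0.2 -0.9] tang 0.36
82 11.0 [ 3.5  0.1 -1.9] tang 3.5
83 11.3 [ 3.3 -1.6 -1.7] tang 3.4
84 11.5 [ 3.  -1.4 -2.8] tang 3.08
85 11.8 [ 2.6 -1.6 -0.9] tang 2.68
86 12.0 [ 2.6 -1.6 -0.8] tang 2.65
87 12.3 [ 3.1 -1.2 -1.1] tang 3.05
88 12.5 [ 3.  -1.9 -1.4] tang 2.96
89 12.8 [ 3.5 -2.3 -0.7] tang 3.37
90 13.0 [ 6.9 -2.2 -2. ] tang 6.81
```

```bash
cat > push.py <<'E'
from h import *
rr=np.radians; fz=.072; R0=.092
def at(th,off,z=fz): return hk(rr(th),R0,off,z), down(rr(th-90)+YAW)
f0=np.array([-.3,-.03,.61])
for th in(90.5,91,91.5,92):
    p,q=at(th,-.0222); bot.move_linear(p,rate=.02,attitude=q); bot.pause(.15); f=np.array(telemetry.observe()["force"])-f0; print(th,f.round(1))
    if f[0]>11: break
p,q=at(90,-.032); bot.move_linear(p,rate=.06,attitude=q)
p,q=at(90,-.032,.20); bot.move_linear(p,rate=.2)
# look from a bit outboard, above
p=hk(rr(90),.09,0,.24); bot.goto(p,down(YAW)); fingers.command_gripper(.09)
im,d,C,i=shot("wrist","w1.png"); print(telemetry.observe()["t"])
for t in("hook_pin","hook_tip","sleeve"):
    for x in vision.pinpoint("wrist",t)[:2]: print(t,round(x["score"],2),np.round(x["point"],1),at_height([x["point"]],.19,C,i).round(4))
v,u=np.mgrid[0:480,0:640]; P=at_depth(np.c_[u.ravel(),v.ravel()],d.ravel(),C,i).reshape(480,640,3)
np.savez("w1.npz",P=P,d=d,im=im)
a=YAW+np.pi/2; e=np.array([np.cos(a),np.sin(a)]); n=np.array([-e[1],e[0]])
w=P[...,:2]-PIN[:2]; s=w@e; l=w@n; z=P[...,2]
m0=(d>0)&(abs(l)<.03)&(z>.175)&(z<.235)
for s0 in np.arange(-.005,.125,.004):
    m=m0&(s>s0)&(s<=s0+.004)
    if m.sum()>3: print(round(s0*1000),m.sum(),"lat %.1f %.1f med %.1f"%(l[m].min()*1e3,l[m].max()*1e3,np.median(l[m])*1e3),"z %.1f..%.1f"%(z[m].min()*1e3,z[m].max()*1e3))
E
python3 push.py
```

```text
90.5 [11.7 -0.9 -4.8]
16.3417
hook_pin 0.93 [322.5 335.2] [[ 0.4767 -0.206   0.19  ]]
hook_pin 0.61 [100.3 293.4] [[ 0.2983 -0.1792  0.19  ]]
hook_tip 0.79 [179.5 277.6] [[ 0.361  -0.1626  0.19  ]]
hook_tip 0.66 [323.2 207. ] [[ 0.4711 -0.0999  0.19  ]]
sleeve 0.9 [323.2 336.6] [[ 0.4774 -0.2072  0.19  ]]
sleeve 0.63 [ 99.8 289.6] [[ 0.2982 -0.176   0.19  ]]
-5 146 lat -12.8 2.7 med -4.6 z 175.8..215.9
-1 165 lat -12.1 2.4 med -4.6 z 176.4..212.1
3 140 lat -10.5 0.9 med -4.7 z 191.0..208.8
7 66 lat -10.4 1.8 med -4.3 z 188.0..196.0
11 77 lat -10.4 1.8 med -3.9 z 188.1..195.8
15 72 lat -10.4 1.8 med -4.7 z 187.7..196.1
19 75 lat -10.4 1.7 med -4.7 z 188.6..196.5
23 98 lat -10.4 1.7 med -4.3 z 185.2..196.8
27 48 lat -8.7 -0.7 med -4.7 z 189.6..194.5
31 22 lat -8.7 -0.7 med -4.3 z 190.7..193.4
35 79 lat -19.7 11.2 med -3.7 z 191.2..208.5
39 294 lat -19.6 11.3 med -2.2 z 175.9..208.6
43 295 lat -19.9 11.2 med -6.2 z 175.7..206.0
47 56 lat -8.6 -0.7 med -4.6 z 189.3..193.8
51 51 lat -8.6 0.1 med -4.6 z 189.2..194.3
55 59 lat -8.6 0.1 med -4.6 z 188.7..193.9
59 59 lat -8.5 0.1 med -4.6 z 187.4..194.3
63 58 lat -8.5 0.1 med -4.5 z 189.4..195.1
67 56 lat -8.5 0.1 med -4.2 z 188.6..193.9
71 59 lat -8.5 0.1 med -3.8 z 188.7..194.0
75 62 lat -8.4 0.1 med -4.1 z 189.6..194.3
79 60 lat -8.4 0.1 med -4.5 z 188.8..194.0
83 64 lat -8.4 0.1 med -4.1 z 189.3..194.5
87 61 lat -8.4 0.1 med -3.7 z 188.8..194.3
91 62 lat -8.3 0.1 med -4.1 z 189.3..194.0
95 61 lat -8.3 0.1 med -4.4 z 189.2..193.9
99 48 lat -8.3 0.1 med -4.0 z 189.8..198.7
103 62 lat -8.1 0.1 med -4.3 z 194.7..200.8
107 35 lat -7.4 -0.7 med -3.6 z 193.1..199.0
```

```bash
sed -i 's/PIN=np.array.*/PIN=np.array([.4772,-.2060,.190])/' h.py
cat > look.py <<'E'
from h import *
p=telemetry.observe()["eef_pos"]; bot.goto([.495,.199,.34],down(np.radians(8)))
im,d,C,i=shot("wrist","w2.png"); print(telemetry.observe()["t"],telemetry.observe()["joints"])
v,u=np.mgrid[0:480,0:640]; P=at_depth(np.c_[u.ravel(),v.ravel()],d.ravel(),C,i).reshape(480,640,3)
im=im.astype(int); red=(im[...,0]>1.8*im[...,1])&(im[...,0]>1.8*im[...,2])
blue=(im[...,2]>1.3*im[...,0])
for n,c in(("red",red),("blue",blue)):
    m=c&(d>0)&(P[...,2]>.112)&(P[...,2]<.13)&(abs(P[...,0]-.495)<.06)&(abs(P[...,1]-.17)<.07)
    q=P[m]; r=cv2.minAreaRect((q[:,:2]*1000).astype(np.float32)); print(n,m.sum(),np.round(r[0],1),np.round(r[1],1),round(r[2],1),q.mean(0).round(4))
E
python3 look.py
```

```text
17.7833 [ 2.84160648e-01 -6.35898830e-02  1.61792017e+00 -4.41478306e-04
  1.58630289e+00  1.45972225e-01]
red 1185 [494.6 198.8] [49.7 12.1] 7.8 [0.4946 0.1992 0.1182]
blue 1031 [503.1 139.9] [48.4 11.8] 8.5 [0.503  0.1409 0.1179]
```

View pics/w1.png

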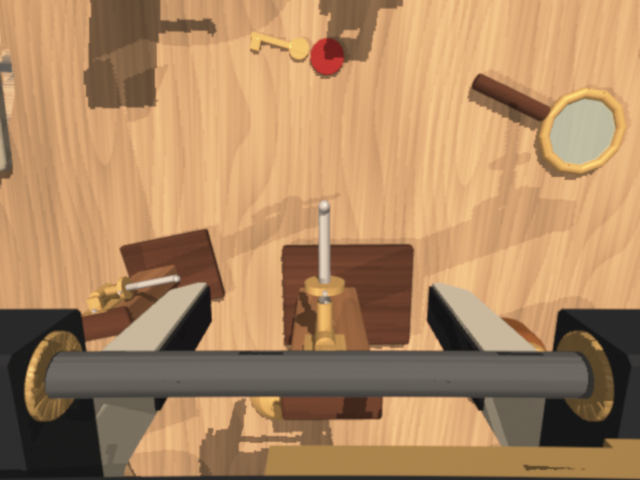

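```bash
cat > grab.py <<'E'
from h import *
a=np.radians(7.9); G=bot.tcp_to_grasp
bot.move_linear([.4946,.199,.092+G],rate=.15)
f=fingers.command_gripper(.045,20); bot.pause(.2); o=telemetry.observe(); print(o["t"],o["finger_gap"],np.round(o["force"],1))
bot.move_linear([.4946,.199,.27+G],rate=.15)
bot.move_linear([*hk(np.pi/2,.155,0,0)[:2],.24+G],rate=.25,attitude=down(YAW))
bot.move_linear(hk(np.pi/2,.145,0,.003+G),rate=.12); bot.pause(.2)
o=telemetry.observe(); print(o["t"],np.round(o["eef_pos"],4),np.round(o["force"],2))
im,d,C,i=shot("wrist","w3.png")
v,u=np.mgrid[0:480,0:640]; P=at_depth(np.c_[u.ravel(),v.ravel()],d.ravel(),C,i).reshape(480,640,3)
an=YAW+np.pi/2; e=np.array([np.cos(an),np.sin(an)]); n=np.array([-e[1],e[0]])
w=P[...,:2]-PIN[:2]; s=w@e*1e3; l=w@n*1e3; z=P[...,2]*1e3
im=im.astype(int); red=(im[...,0]>1.8*im[...,1])&(im[...,0]>1.8*im[...,2])
m=red&(d>0)&(z>205)&(z<235); r=cv2.minAreaRect(np.c_[s[m],l[m]].astype(np.float32)); print("tag top",m.sum(),np.round(r[0],1),np.round(r[1],1),r[2],z[m].mean(), (np.percentile(l[m],1)+np.percentile(l[m],99))/2)
for s0 in range(50,120,6):
    m=(d>0)&(abs(l)<9)&(z>183)&(z<206)&(s>s0)&(s<=s0+6)
    if m.sum()>3: print(s0,m.sum(),"lat %.1f %.1f"%(l[m].min(),l[m].max()),"z90 %.1f max %.1f"%(np.percentile(z[m],90),z[m].max()))
shot("scene","s3.png")
E
python3 grab.py
```

```text
20.0667 0.04962159795515731 [-0.  -0.2  0.2]
23.3167 [ 0.4697 -0.0612  0.2594] [-0.17 -0.63 -2.05]
tag top 4657 [149.3  -1.3] [ 4.4 50.6] 0.07023701816797256 215.61769253475705 -1.2704461147742876
86 109 lat -4.7 4.0 z90 192.9 max 194.0
92 288 lat -4.7 3.9 z90 193.5 max 194.5
98 163 lat -4.6 3.9 z90 193.5 max 194.3
104 232 lat -4.5 4.1 z90 199.3 max 200.2
110 232 lat -4.1 4.0 z90 198.1 max 199.7
```

View pics/w3.png

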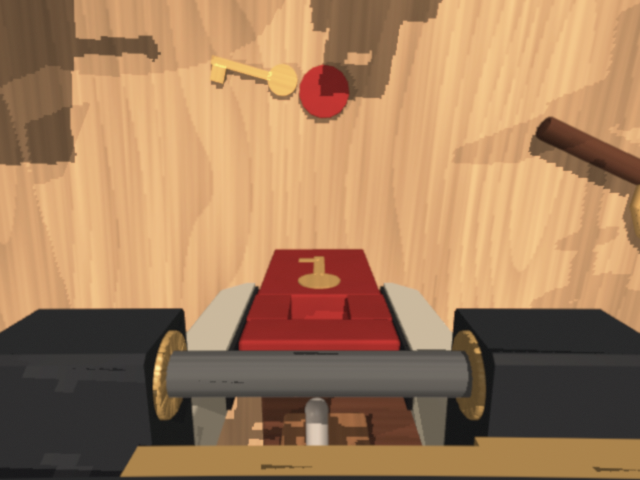

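View pics/s3.png

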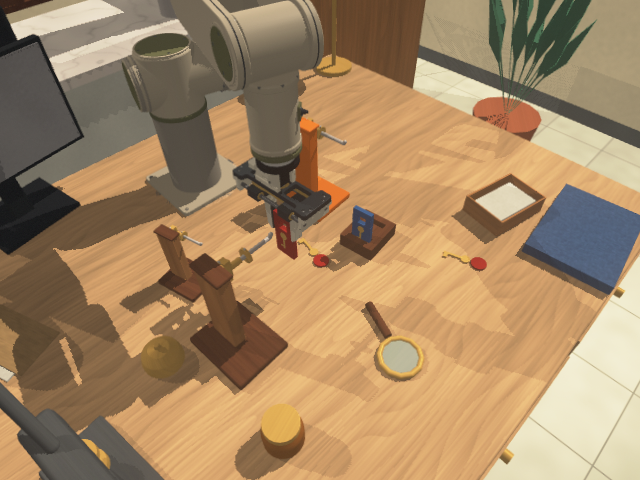

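```bash
cat > tilt.py <<'E'
from h import *
im,d,C,i=shot("wrist")
v,u=np.mgrid[0:480,0:640]; P=at_depth(np.c_[u.ravel(),v.ravel()],d.ravel(),C,i).reshape(480,640,3)
an=YAW+np.pi/2; e=np.array([np.cos(an),np.sin(an)]); n=np.array([-e[1],e[0]])
w=P[...,:2]-PIN[:2]; s=w@e*1e3; l=w@n*1e3; z=P[...,2]*1e3
im=im.astype(int); red=(im[...,0]>1.8*im[...,1])&(im[...,0]>1.8*im[...,2])&(d>0)&(z>90)
for r in range(246,352,5):
    for c in(275,318):
        if red[r,c]: print(r,c,"s %.1f l %.1f z %.1f"%(s[r,c],l[r,c],z[r,c]),end=" | ")
    print()
E
python3 tilt.py
```

```text
251 275 s 150.7 l 22.6 z 117.0 | 251 318 s 150.8 l -0.7 z 117.4 | 
256 275 s 150.7 l 21.7 z 126.7 | 
261 275 s 150.5 l 20.8 z 135.2 | 
266 275 s 150.3 l 20.1 z 142.8 | 
271 275 s 150.9 l 19.1 z 152.3 | 
276 275 s 150.8 l 18.4 z 159.3 | 
281 275 s 150.5 l 17.9 z 165.2 | 
286 275 s 150.7 l 17.2 z 172.0 | 
291 275 s 150.3 l 16.7 z 176.7 | 291 318 s 150.2 l -0.7 z 176.5 | 
296 275 s 150.7 l 16.1 z 183.2 | 296 318 s 149.6 l -0.7 z 180.4 | 
301 275 s 150.8 l 15.5 z 188.7 | 301 318 s 148.0 l -0.7 z 181.8 | 
306 275 s 150.4 l 15.2 z 192.5 | 306 318 s 146.1 l -0.7 z 182.4 | 
311 275 s 150.4 l 14.7 z 197.1 | 311 318 s 143.6 l -0.7 z 181.5 | 
316 275 s 150.5 l 14.2 z 201.8 | 316 318 s 141.8 l -0.7 z 182.1 | 
321 275 s 150.4 l 13.9 z 205.6 | 321 318 s 150.9 l -0.8 z 206.7 | 
326 275 s 150.5 l 13.4 z 209.8 | 326 318 s 150.6 l -0.8 z 209.9 | 
331 275 s 151.1 l 13.0 z 214.7 | 331 318 s 150.6 l -0.8 z 213.7 | 
336 275 s 150.5 l 12.7 z 217.0 | 336 318 s 150.8 l -0.8 z 217.6 | 
341 275 s 150.4 l 12.4 z 220.1 | 341 318 s 150.8 l -0.8 z 220.9 | 
346 275 s 148.9 l 12.4 z 220.5 | 346 318 s 149.4 l -0.8 z 221.5 |
```

The tag is upright in the grip. Its hole spans z 182–204 mm, which clears the tip's 185–200 mm, and it sits 1 mm off laterally. Next I'll thread it on.

```bash
cat > thread.py <<'E'
from h import *
G=bot.tcp_to_grasp; f0=np.array(telemetry.observe()["force"]); an=YAW+np.pi/2; e=np.array([np.cos(an),np.sin(an),0])
def go(r,z,rate):
    bot.move_linear(hk(np.pi/2,r,.001,z+G),rate=rate); bot.pause(.1); o=telemetry.observe(); f=np.array(o["force"])-f0
    print("%.4f %.4f t%.1f"%(r,z,o["t"]),f.round(2),"axial %.2f"%(f@e), "s %.1f"%((np.array(o["eef_pos"])-PIN)@e*1e3)); return f
ok=True
for r in(.130,.120,.112,.104,.096,.086):
    f=go(r,.003,.05)
    if np.linalg.norm(f)>5: ok=False; print("STOP"); break
if ok:
    for z in(0,-.003,-.005):
        f=go(.086,z,.03)
        if f[2]>2: print("touch"); break
    for r in np.r_[.075,.068,.062,np.arange(.060,.038,-.001)]:
        f=go(r,z,.03 if r>.061 else .01)
        if f@e>6 or np.linalg.norm(f)>9: break
E
python3 thread.py
```

```text
0.1300 0.0030 t24.0 [ 0.51 -0.04  0.09] axial -0.07 s 129.9
0.1200 0.0030 t24.5 [-0.29 -0.23  0.28] axial -0.22 s 120.0
0.1120 0.0030 t24.9 [ 0.82  1.09 -0.8 ] axial 1.04 s 111.9
0.1040 0.0030 t25.3 [ 0.24  0.49 -0.08] axial 0.47 s 103.9
0.0960 0.0030 t25.7 [ 1.16 -0.79  0.03] axial -0.85 s 95.9
0.0860 0.0030 t26.1 [ 0.44  0.44 -0.95] axial 0.42 s 85.9
0.0860 0.0000 t26.5 [-0.39  0.08  0.16] axial 0.10 s 86.1
0.0860 -0.0030 t26.8 [ 0.33 -0.15  0.19] axial -0.17 s 86.0
0.0860 -0.0050 t27.2 [ 1.06 -0.37 -0.25] axial -0.43 s 86.0
0.0750 -0.0050 t27.8 [1.02 0.36 0.59] axial 0.30 s 75.0
0.0680 -0.0050 t28.3 [0.86 0.76 0.8 ] axial 0.71 s 68.0
0.0620 -0.0050 t28.7 [ 0.91 -0.13  0.88] axial -0.18 s 62.0
0.0600 -0.0050 t29.2 [ 0.51  0.07 -0.78] axial 0.04 s 60.0
0.0590 -0.0050 t29.5 [0.43 0.62 0.23] axial 0.60 s 59.0
0.0580 -0.0050 t29.9 [0.19 0.03 0.38] axial 0.02 s 58.0
0.0570 -0.0050 t30.2 [ 0.08 -0.41  0.01] axial -0.41 s 57.0
0.0560 -0.0050 t30.6 [ 0.8  -0.54  1.18] axial -0.59 s 56.0
0.0550 -0.0050 t30.9 [0.57 0.3  0.  ] axial 0.27 s 55.0
0.0540 -0.0050 t31.3 [0.65 0.14 0.  ] axial 0.10 s 54.0
0.0530 -0.0050 t31.6 [0.4  0.46 0.47] axial 0.44 s 53.0
0.0520 -0.0050 t32.0 [-0.23  3.58  0.43] axial 3.59 s 52.3
0.0510 -0.0050 t32.3 [-0.06  8.18  2.1 ] axial 8.17 s 52.1
```

```bash
cat > seat.py <<'E'
from h import *
exec(open("thread.py").read().split("ok=True")[0].split("\n",1)[1].replace('f0=np.array(telemetry.observe()["force"])','f0=np.array([-.17,-.63,-2.05])'))
go(.052,-.005,.01)
for z in np.arange(-.0055,-.0115,-.0005):
    if go(.052,z,.01)[2]>1.8: break
go(.0518,z,.01)
shot("wrist","w4.png")
E
python3 seat.py
```

```text
0.0520 -0.0050 t32.7 [0.74 6.21 0.37] axial 6.16 s 52.3
0.0520 -0.0055 t33.0 [0.82 6.28 2.4 ] axial 6.22 s 52.3
0.0518 -0.0055 t33.4 [0.16 6.68 2.33] axial 6.66 s 52.2
```

```bash
sed -i '/^go(.052/,$d' seat.py
cat >> seat.py <<'E'
go(.0525,-.0055,.01)
for z in np.arange(-.006,-.0125,-.0005):
    if go(.0524,z,.01)[2]>2.5: break
fs=[np.array(telemetry.observe()["force"])-f0 for _ in range(1)]
shot("wrist","w4.png")
E
python3 seat.py
```

```text
0.0525 -0.0055 t33.8 [1.29 2.78 1.58] axial 2.70 s 52.3
0.0524 -0.0060 t34.1 [0.42 3.96 0.99] axial 3.93 s 52.4
0.0524 -0.0065 t34.5 [0.04 3.13 1.39] axial 3.13 s 52.4
0.0524 -0.0070 t34.8 [-0.94  3.3   5.66] axial 3.35 s 52.3
```

```bash
sed -i '/^go(.0525/,$d' seat.py
cat >> seat.py <<'E'
go(.0524,-.0067,.01)
fingers.command_gripper(.054,3); o=telemetry.observe(); print((np.array(o["force"])-f0).round(2),o["finger_gap"])
fingers.command_gripper(.085)
go(.0524,.06,.08); 
bot.goto(hk(np.pi/2,.10,0,.25),down(YAW))
an=YAW+np.pi/2; E2=e[:2]; n=np.array([-E2[1],E2[0]])
im,d,C,i=shot("wrist","w5.png")
v,u=np.mgrid[0:480,0:640]; P=at_depth(np.c_[u.ravel(),v.ravel()],d.ravel(),C,i).reshape(480,640,3)
w=P[...,:2]-PIN[:2]; s=w@E2*1e3; l=w@n*1e3; z=P[...,2]*1e3
for s0 in range(31,120,4):
    m=(d>0)&(abs(l)<30)&(z>183)&(z<225)&(s>s0)&(s<=s0+4)
    if m.sum()>3: print(s0,m.sum(),"lat %.1f %.1f"%(l[m].min(),l[m].max()),"z %.1f max %.1f"%(np.median(z[m]),z[m].max()))
shot("scene","s5.png"); print(telemetry.observe()["t"])
im=cv2.imread("pics/s5.png")[180:420,120:420]; cv2.imwrite("pics/s5c.png",cv2.resize(im,None,fx=2.4,fy=2.4))
E
python3 seat.py
```

```text
0.0524 -0.0067 t35.2 [0.17 3.58 3.24] axial 3.57 s 52.4
[0.07 0.88 2.43] 0.053469658412958455
0.0524 0.0600 t37.4 [ 0.89 -0.11  1.62] axial -0.16 s 52.5
31 51 lat -4.5 3.8 z 192.4 max 194.3
39 113 lat -15.0 14.4 z 202.5 max 208.9
43 80 lat -22.9 24.7 z 208.6 max 210.1
47 304 lat -23.7 25.4 z 210.0 max 212.3
51 312 lat -23.6 26.1 z 209.9 max 212.0
55 807 lat -24.2 26.0 z 203.8 max 212.3
59 53 lat -4.4 3.7 z 192.5 max 194.8
63 53 lat -4.4 3.8 z 192.3 max 194.4
67 49 lat -4.4 3.7 z 192.3 max 194.9
71 52 lat -4.4 3.7 z 192.3 max 194.6
75 55 lat -4.3 3.7 z 192.3 max 194.7
79 53 lat -4.3 3.7 z 192.2 max 193.7
83 54 lat -4.3 3.7 z 192.2 max 194.3
87 53 lat -4.3 3.7 z 192.4 max 194.2
91 55 lat -4.3 3.7 z 192.2 max 194.6
95 57 lat -4.3 4.5 z 192.3 max 194.9
99 53 lat -4.3 4.5 z 192.3 max 195.0
103 48 lat -4.3 4.4 z 196.8 max 199.1
107 61 lat -4.2 4.4 z 197.8 max 200.0
111 15 lat -2.6 2.8 z 196.2 max 198.9
38.0583
```

View pics/s5c.png

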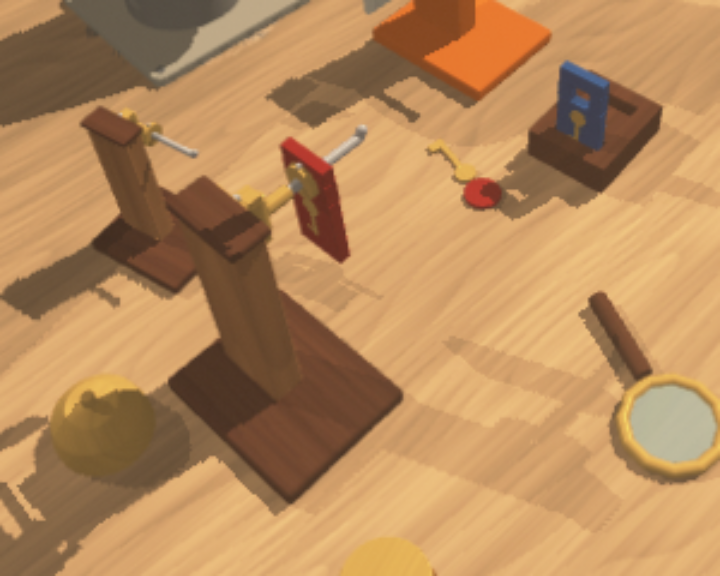

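View pics/w5.png

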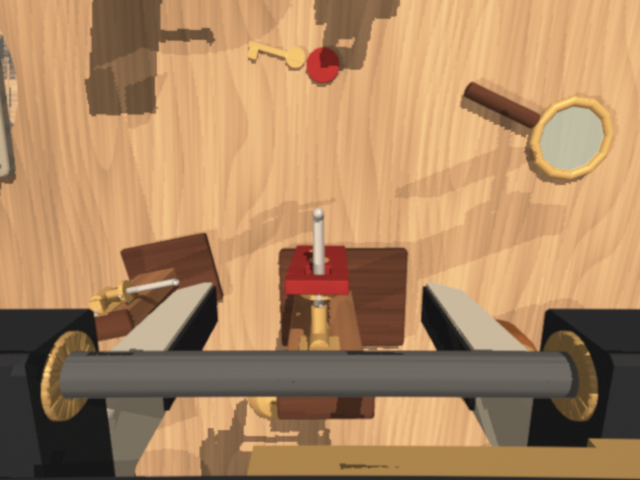

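```bash
python3 -c "
from h import *
ticket.finish_job()"
```

```text
the job is handed in; nothing more can be done
```

I've handed in the job: the red tag hangs on the large brown stand's hook, against the brass collar, with the hook fully out. `finish_job` gives no verdict, so this rests on my own checks.

- **Hook:** I swung it out with closed fingers. The push stayed near 3 N, then rose to about 12 N at the stop. A wrist view then showed it square to the stand.
- **Tag:** I gripped the red tag across its width, lifted it out and threaded it over the tip with under 2 N of side and axial force. I pressed it along the hook until it bore on the collar at about 8 N. Then I lowered it onto the rod and let go.
- **Last check:** The tag sits 46–58 mm along the hook from my estimate of the pin. It is upright and flush with the collar's outer face, and its top is where a hanging tag's should be. The hook's direction is unchanged to within about 0.1°, and the gripper is clear of everything.
- **Other items:** The blue tag was still in its slot, and in the views I took the rest looked undisturbed. I didn't measure those.
- **Oddity:** During the fast part of the swing, the force reading at each pause was near zero, although the hook was moving. It only became steady in the slow 1° steps near the end. No check failed.

The arm's clock read about 38 s at the last check, out of the 72 s allowed.

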